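# Slide the tall specimen crate home into the imaging dock

### The arm

A 6-joint arm with a two-finger parallel gripper is mounted at the origin on the work surface. World frame = base frame: x ahead of the robot, y to its left, z up, the work surface at z = 0. Lengths are in mm, angles in rad, forces in N, time in s.
With the tool pointing down it reaches from about 425 to 925 mm from the base axis. Payload 12.5 kg.
Tool frame: the origin (TCP) lies on the centre line of the jaws, within the pads' length; the fingertips stand 19 mm ahead of it and the grasp point (between the pads) is the TCP; z points along the fingers, y is the direction in which the jaws open and shut (so a half turn about z gives the same grasp; the last joint's range is limited). The gripper opens to 85 mm and grips with 20 to 120 N. Pads are 22 mm wide; open, the fingers measure 114 mm over their backs; the gripper's body (76 mm by 85 mm) begins 54 mm behind the grasp point. The pads swing forward as they close: fully open they stand 13 mm farther back than shut.
Start: joints at [-0.106, 0.491, 1.559, -0, 1.092, -0.106], TCP at [625.014, 0.021, 250.327] pointing down, gripper open.
Joint ranges: [-3.1, 3.1], [-0.84, 2.19], [0.05, 2.79], [-1.13, 4.28], [0.06, 2.93], [-2.69, 2.69]. Speed limits (rad/s): [2.22, 2.22, 2.79, 3.14, 3.14, 3.14].

### API

Orientations are given as a unit quaternion [x, y, z, w].
In Python, from bench import manip gives the robot as it stands.
- The arm moves only by the tool step_arm, never from a script. Its argument "motion" is a list of rows, each a list of 2 entries, a list of its own where there are three numbers: the shift along the tool's x, y, z in m, then the turn, a rotation vector about the tool's x, y, z in rad. A call has 1 to 20 rows; each row is the pose to reach, as a shift and turn from the pose commanded when the call began, along the tool's axes at that moment; what a row does not reach only later rows make up. A row lasts 1/12 s, in which the tool goes at most 41.7 mm and 7.16 degrees, less where a joint would pass 70% of its speed; a pose out of reach is approached as far as the arm can. A call with a gripper value outside its range is refused whole. "fingers" is the finger opening in m, from 0 to 0.0854, set as the call begins (left out, the last holds). The fingers move at their own pace and stop on an object; the grip force is fixed at half the most. Time passes only in rows, so rows that repeat a pose let the fingers close. It gives the time, the measured TCP pose, the force and the opening at its end, in the units of the state.
- manip.get_obs(): the state, without advancing time (a new reading comes with each control period).
- manip.read_camera(name): name is "scene" or "side" or "wrist"; returns the picture (480x640x3 uint8, red, green, blue); there is no depth.
- manip.get_calibration(name): a dict with "K" (3x3 intrinsics, pixels), "extrinsics" (4x4, takes a point from camera to world coordinates). Camera axes: x right, y down, z forward; pixel columns grow to the right and rows downward; lengths in mm; the calibration is good to about 2 mm. The wrist camera is an equidistant fisheye: a pixel r from the principal point sees the ray r / f radians off the axis. A picture is of the moment at which its call begins: read the wrist's pose just before it. get_calibration takes no time and is no camera call; for the wrist camera it gives the pose at the moment of the call.
- manip.finish_job(): hands the job in, once; it reports no verdict.
The state is a dict: "time_s": time; "joints": joint angles; "dq": joint speeds; "joint_torque": joint torques, N m; "tcp_pos": TCP position; "orientation": TCP orientation; "contact_force": force on the tool from outside, world axes, zero at the start; "ft_torque": the same for the moment, N m; "grip_width": opening from 0.0 (shut) to 1.0 (fully open).
Only numpy, scipy, OpenCV 4.12 (cv2) and the standard library are available. Lean on these libraries where they do the work, as an engineer would, in place of code of your own. Each camera call takes 0.05 s, during which the arm holds its last target. There are 200 camera calls.

### The job

Push the tall plywood specimen crate along the bench into the imaging dock, low down near its base so that it slides and does not tip, until it stands upright, squarely and fully home against the dock's end stop between the two guide bars. Do not grip, lift or rock the crate, and leave everything else on the bench where it is. Finish with the robot clear of everything.

Things in the scene. Friction and masses are not known exactly. Their poses are not given: they have to be found in the camera images.
- crate: Upright plywood specimen crate with battens and a steel bow on top: 130 mm long (x) x 64 mm deep (y) x 165 mm tall, bow to 197 mm; sides flat and upright. About 1.5 kg; slides at 6 to 13 N. Pushed on a broad face above about 40 mm height it may tip. Origin: centre of its underside. Starts 240-320 mm out on the dock's open (-y) side, within 30 mm sideways, a broad face to the dock within 0.2 rad.
- dock: Fixed U of dark steel bars on the bench, no floor. Origin: on the bench, where the crate's origin is when home (x axes parallel). Crate goes in along +y. Inner faces: end stop y = +32 mm (30 mm tall), guide bars x = -80 and +80 mm (12 mm wide, 22 mm tall, y = -32 to +44 mm). Behind the stop a camera post, 173 mm tall, up to y = +145 mm.
- swab_jar: Bystander, leave alone: glass jar full of cotton swabs, 72 mm across, 115 mm tall. Origin: centre of its underside.
- amber_jar: Bystander, leave alone: small amber glass jar with a black cap, 54 mm across, 62 mm tall. Origin: centre of its underside.
- consolidant: Bystander, leave alone: white plastic bottle, 52 mm across, 120 mm tall. Origin: centre of its underside.
- brush: Bystander, leave alone: wooden-handled brush lying flat, 200 mm long, about 20 mm thick. Origin: centre of its underside.
- fossil_tray: Bystander, leave alone: black open card tray with a brown bone in it, 85 x 120 mm, 24 mm tall. Origin: centre of its underside.
- steel_tray: Bystander, leave alone: open steel tray, 150 x 200 mm, 30 mm tall. Origin: centre of its underside.
- tray_jar: Bystander, leave alone: amber jar with a steel cap standing in the steel tray, 60 mm across, 70 mm tall. Origin: centre of its underside.
Things that resemble listed ones, but are neither listed nor needed, are in the scene too. Of the things that look like the crate, take the one that is farthest from the robot's base at the start.

How it is judged (in metres and radians):
At the end, for the whole second after the job is handed in: The crate stands upright (within 0.03 rad) on the bench at rest between the guide bars, its leading face within 6 mm of the end stop and square to it within 0.06 rad (y of crate in the frame of dock between -0.006 and 0.006 m and x of crate in the frame of dock between -0.02 and 0.02 m and angle between the x axis of crate and the x axis of dock, either way round below 0.06 rad and angle between crate's own z axis and vertical below 0.03 rad and height (world z) of crate below 0.004 m and linear speed of crate below 0.01 m/s); the robot touches nothing.
It fails at once if the crate is tipped or rocked by more than 0.1 rad (angle between crate's own z axis and vertical above 0.1 rad).
It fails at once if the crate is lifted (its underside centre more than 10 mm off the bench) (height (world z) of crate above 0.01 m).
It fails at once if the crate is pushed high up (fingers press on it with the grasp point more than 90 mm above the bench) (contact force between the fingers and crate above 2 N and height (world z) of the grasp point above 0.09 m).
It fails at once if the fingers straddle the crate or its bow as if to grip it (grasp point inside the crate's outline) and touch it (contact force between the fingers and crate above 0.5 N and x of the grasp point in the frame of crate between -0.065 and 0.065 m and y of the grasp point in the frame of crate between -0.032 and 0.032 m and z of the grasp point in the frame of crate below 0.21 m).
It fails at once if a bystander is moved by more than 15 mm (distance of any of swab_jar, amber_jar, consolidant, brush, fossil_tray, steel_tray, tray_jar from where it was at the start of the episode above 0.015 m).
It also fails if it takes over 54 s, if anything falls off the work surface, if the arm or the gripper's body presses on something with over 40 N, if the wrist force passes 120 N, or if a joint passes its speed limit or range.

## Working session

There is one attempt and no reset: what is moved stays moved. The work goes in short steps, Python scripts to look and compute and a tool call to move; the robot and the scene stay as the last step left them, time stands still between calls to the robot, and variables do not carry over. Pictures are saved under pics/ and viewed, about 8 in all and at most 12, crops included, and the job is handed in when it is done.

Besides the shell and the picture viewer there is one more tool, called after "Request:" by a JSON object that holds its "fn" and its "kwargs". step_arm: Moves the arm, as the interface text tells. Its arguments: {"type":"object","properties":{"motion":{"type":"array","items":{"type":"array"}},"fingers":{"type":"number"}},"required":["motion"]}

```bash
mkdir -p pics
python3 - <<'E'
from bench import manip
import cv2,numpy as np
for n in("scene","side"):
    im=manip.read_camera(n); cv2.imwrite(f"pics/{n}0.png",im[:,:,::-1])
    c=manip.get_calibration(n); print(n,np.round(c["K"],1).tolist(),np.round(c["extrinsics"],3).tolist())
o=manip.get_obs(); print(o["time_s"],o["tcp_pos"],o["orientation"],o["contact_force"],o["grip_width"])
E
```

```text
scene [[491.2, 0.0, 322.4], [0.0, 491.2, 241.4], [0.0, 0.0, 1.0]] [[-0.415, 0.541, -0.732, 1396.47], [0.91, 0.234, -0.342, 482.106], [-0.013, -0.808, -0.589, 765.498], [0.0, 0.0, 0.0, 1.0]]
side [[572.3, 0.0, 328.3], [0.0, 572.3, 236.7], [0.0, 0.0, 1.0]] [[-0.735, -0.557, 0.385, -96.367], [-0.677, 0.613, -0.406, 663.129], [-0.01, -0.56, -0.829, 1307.998], [0.0, 0.0, 0.0, 1.0]]
0.1 [6.24830583e+02 6.01653722e-02 2.49791245e+02] [ 7.07103172e-01  7.07110219e-01 -3.02798047e-04 -3.87991188e-04] [-0.07110456  0.37826281  0.11800802] 0.9960493703638212
```

View pics/scene0.png

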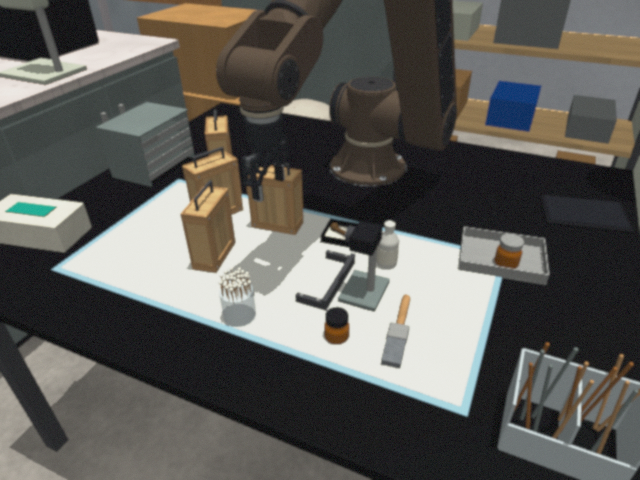

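View pics/side0.png

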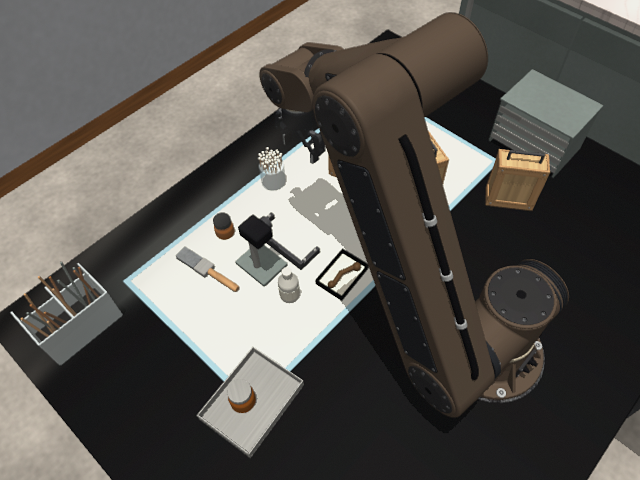

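The scene view shows four crates, with base centres near (218,155), (215,210), (275,228) and (208,250). The dock U is around (330,275), opening to the left, with its post at (370,265). The side view mostly has the arm in front of the crates. Next I'll enlarge the scene view and project pixels to the bench.

```bash
cat > h.py <<'E'
import numpy as np,cv2
from bench import manip
def ray(n,px,z=0.,c=None):
    c=c or manip.get_calibration(n);K=np.array(c["K"]);T=np.array(c["extrinsics"])
    px=np.atleast_2d(np.array(px,float)); d=np.c_[(px-K[[0,1],2])/K[0,0],np.ones(len(px))]
    if n=="wrist":
        r=np.hypot(d[:,0],d[:,1]);s=np.where(r>1e-9,np.sin(r)/np.maximum(r,1e-9),1)
        d=np.c_[d[:,0]*s,d[:,1]*s,np.cos(r)]
    w=d@T[:3,:3].T;o=T[:3,3]
    return o+w*((z-o[2])/w[:,2])[:,None]
E
python3 - <<'E'
from h import *
im=cv2.imread("pics/scene0.png"); cv2.imwrite("pics/crop0.png",cv2.resize(im[175:325,170:390],None,fx=3.6,fy=3.6,interpolation=cv2.INTER_CUBIC))
P=[(188,262),(207,270),(234,236),(250,225),(297,231),(208,150),(215,215)]
print(np.round(ray("scene",P)))
E
```

```text
[[ 660. -237.    0.]
 [ 667. -174.    0.]
 [ 517. -192.    0.]
 [ 455. -180.    0.]
 [ 429.  -46.    0.]
 [ 102. -569.    0.]
 [ 450. -299.    0.]]
```

View pics/crop0.png

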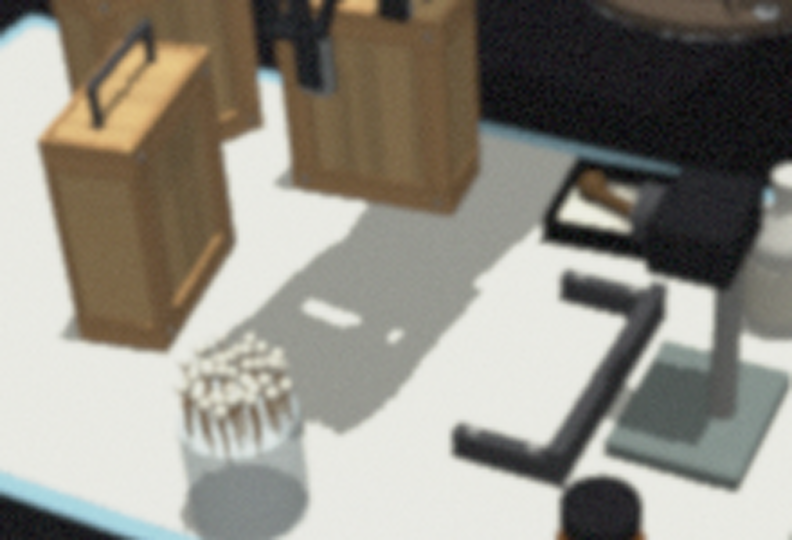

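Run:
```python
from h import *
f=lambda p,z:np.round(ray("scene",np.array(p)/3.6+[170,175],z),0)[:,:2].tolist()
print("crate base",f([(82,340),(165,350),(234,240)],0))
print("crate top",f([(40,145),(133,150),(208,45),(125,40)],165))
print("+x guide outer bottom",f([(455,452),(565,485)],0))
print("guide free-end top corners +x outer, -x",f([(455,430),(465,424),(562,275),(572,270)],22))
print("stop top line near/far",f([(558,455),(662,293),(537,447),(638,298)],30))
print("-x bar inner bottom",f([(565,300),(630,308)],0))
print("jar base",f([(187,495),(307,495),(245,540)],0),"amber",f([(600,510)],62))
print("near2 crate",f([(290,188),(455,213),(480,170)],0), "fossil",f([(545,240),(660,265)],0))
```

```text
crate base [[679.0, -208.0], [665.0, -149.0], [538.0, -175.0]]
crate top [[686.0, -201.0], [667.0, -144.0], [538.0, -174.0], [555.0, -230.0]]
+x guide outer bottom [[676.0, 78.0], [675.0, 153.0]]
guide free-end top corners +x outer, -x [[679.0, 80.0], [672.0, 83.0], [507.0, 76.0], [499.0, 80.0]]
stop top line near/far [[682.0, 152.0], [508.0, 151.0], [680.0, 137.0], [520.0, 138.0]]
-x bar inner bottom [[506.0, 78.0], [497.0, 123.0]]
jar base [[777.0, -56.0], [747.0, 12.0], [795.0, -3.0]] amber [[744.0, 206.0]]
near2 crate [[463.0, -173.0], [443.0, -41.0], [383.0, -50.0]] fossil [[447.0, 35.0], [442.0, 124.0]]
```

The target crate is at about (610, -189) with yaw about 0.2. Its measured sides are 131 x 60 mm, which fits the given size. The dock is at about (587, 109) with yaw about 0, so the crate is 298 mm out and 23 mm to the side, as specified. I'll push with both open fingertips low on the -y face and tilt the tool so its body stays behind them. First I go up and over to a point behind the crate.

Request:
{"fn": "step_arm", "kwargs": {"motion": [[[0,0,-0.03],[0,0,0]],[[0,0,-0.06],[0,0,0]],[[-0.03,0,-0.07],[0,0,0]],[[-0.06,0,-0.07],[0,0,0]],[[-0.09,0,-0.07],[0,0,0]],[[-0.12,0,-0.07],[0,0,0]],[[-0.15,0,-0.07],[0,0,0]],[[-0.18,0,-0.07],[0,0,0]],[[-0.21,0,-0.07],[0,0,0]],[[-0.24,0.005,-0.07],[0,0,0]],[[-0.27,0.007,-0.07],[0,0,0]],[[-0.3,0.007,-0.07],[0,0,0]],[[-0.33,0.007,-0.07],[0,0,0]],[[-0.33,0.007,-0.07],[0.01,0.12,-0.03]],[[-0.33,0.007,-0.07],[0.02,0.23,-0.06]],[[-0.33,0.007,-0.07],[0.03,0.34,-0.09]],[[-0.33,0.007,-0.07],[0.045,0.45,-0.12]],[[-0.33,0.007,-0.07],[0.055,0.56,-0.15]],[[-0.33,0.007,-0.07],[0.065,0.66,-0.18]],[[-0.33,0.007,-0.07],[0.07,0.695,-0.19]]], "fingers": 0.0854}}

```text
time_s: 1.77
tcp_pos: [631.6, -331.3, 318.0]
orientation: [0.595, 0.726, 0.218, -0.268]
contact_force: [-1.0, -0.6, -0.5]
grip_width: 1.002
```

```bash
cat >> h.py <<'E'
from scipy.spatial.transform import Rotation as Ro
R0=Ro.from_quat([.70710678,.70710678,0,0])
def rel(p,yaw,tilt=.7,p0=None,R=None):
    o=manip.get_obs();p0=o["tcp_pos"] if p0 is None else p0;R=Ro.from_quat(o["orientation"]) if R is None else R
    T=Ro.from_euler("z",yaw)*Ro.from_euler("x",tilt)*R0
    return np.round(R.inv().apply(np.array(p)-p0)/1000,4).tolist(),np.round((R.inv()*T).as_rotvec(),3).tolist()
def snap(n,name):
    c=manip.get_calibration(n);im=manip.read_camera(n)[:,:,::-1].copy();cv2.imwrite(f"pics/{name}.png",im);return im,c
def st():
    o=manip.get_obs();R=Ro.from_quat(o["orientation"])*R0.inv()
    print(round(o["time_s"],2),np.round(o["tcp_pos"],1),"zxy-euler",np.round(R.as_euler("ZXY"),3),"F",np.round(o["contact_force"],1),"j",np.round(o["joints"],2))
E
python3 - <<'E'
from h import *
st()
for n in("scene","side","wrist"): snap(n,n+"1")
a=[cv2.imread(f"pics/{n}1.png") for n in("scene","side","wrist")]
m=np.zeros((600,800,3),np.uint8); m[:300,:400]=cv2.resize(a[0],(400,300));m[:300,400:]=cv2.resize(a[1],(400,300)); m[300:,:400]=cv2.resize(a[2],(400,300))
m[300:,400:]=cv2.resize(a[0][175:325,170:370],(400,300))
cv2.imwrite("pics/m1.png",m)
E
```

```text
1.77 [ 631.6 -331.3  318. ] zxy-euler [0.197 0.706 0.003] F [-1.  -0.6 -0.5] j [-0.71  0.79  0.95  0.44  1.96 -0.86]
```

View pics/m1.png

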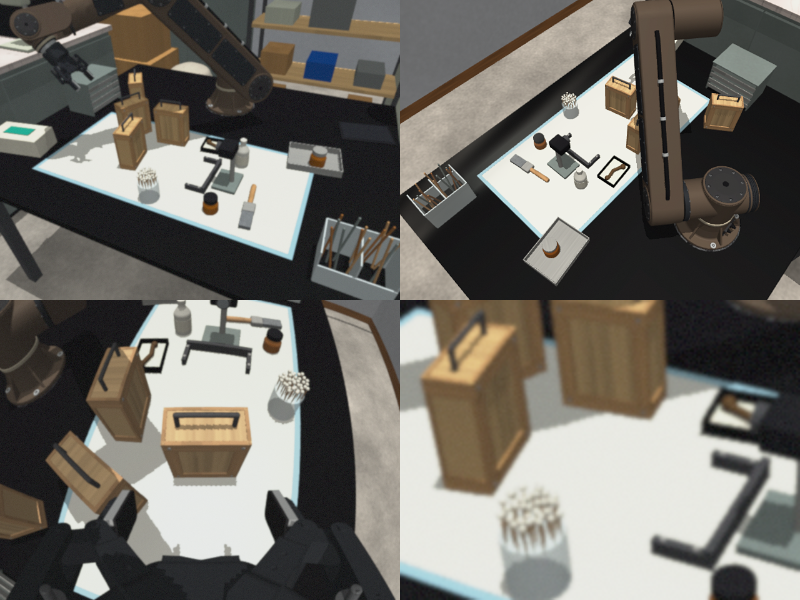

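The wrist view shows the crate's broad face centred ahead, with its base around (165..250, 477) in the montage. The dock U is at (185..255, 355) behind it, and the swab jar is on the right, clear of the lane. I'll enlarge the wrist picture and cast its pixels to the bench.

Run:
```python
from h import *
im=cv2.imread("pics/wrist1.png"); cv2.imwrite("pics/w1crop.png",cv2.resize(im[60:300,220:420],(500*1,600),interpolation=cv2.INTER_CUBIC))
c=manip.get_calibration("wrist"); print(np.round(c["K"],1).tolist())
```

```text
[[371.6, 0.0, 320.9], [0.0, 371.6, 240.3], [0.0, 0.0, 1.0]]
```

View pics/w1crop.png

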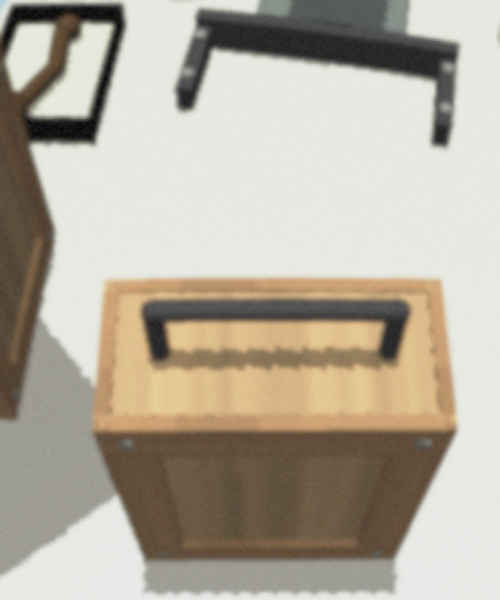

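Run:
```python
from h import *
f=lambda p,z:np.round(ray("wrist",np.array(p)/2.5+[220,60],z),0)[:,:2]
b=f([(143,559),(395,557)],0);t=f([(94,432),(456,431),(442,280),(107,281)],165)
print("base",b.tolist(),"top",t.tolist())
ang=lambda a,b:np.arctan2(*(b-a)[::-1])
print("yaw",ang(*b),ang(t[0],t[1]),ang(t[3],t[2]),"centre top",t.mean(0))
s0=f([(200,42),(448,75)],0); print("stop inner bottom",s0.tolist(),ang(*s0))
s=f([(198,12),(458,45)],30); print("stop top back corners",s.tolist(),ang(*s))
print("guide ends bottom -x outer/inner,+x inner/outer",f([(178,107),(192,107),(433,143),(447,145)],0).tolist())
```

```text
base [[554.0, -233.0], [683.0, -206.0]] top [[555.0, -233.0], [681.0, -207.0], [670.0, -144.0], [543.0, -170.0]]
yaw 0.2063238940297175 0.20349304525756276 0.20193410659960107 centre top [ 612.25 -188.5 ]
stop inner bottom [[498.0, 144.0], [677.0, 149.0]] 0.02792569939261241
stop top back corners [[498.0, 143.0], [679.0, 149.0]] 0.03313703708709199
guide ends bottom -x outer/inner,+x inner/outer [[499.0, 76.0], [508.0, 78.0], [672.0, 79.0], [682.0, 80.0]]
```

Run:
```python
from h import *
print(rel((637,-308,100),.2),rel((637,-308,30),.2))
```

```text
([-0.1245, 0.0098, 0.1813], [-0.0, 0.002, -0.003]) ([-0.1695, 0.0099, 0.2349], [-0.0, 0.002, -0.003])
```

Request:
{"fn": "step_arm", "kwargs": {"motion": [[[-0.017,0.001,0.0235],[0,0,0]],[[-0.034,0.002,0.047],[0,0,0]],[[-0.051,0.003,0.07],[0,0,0]],[[-0.068,0.004,0.094],[0,0,0]],[[-0.085,0.005,0.1175],[0,0,0]],[[-0.102,0.006,0.141],[0,0,0]],[[-0.119,0.007,0.1645],[0,0,0]],[[-0.136,0.008,0.188],[0,0,0]],[[-0.15,0.009,0.208],[0,0,0]],[[-0.16,0.01,0.222],[0,0,0]],[[-0.166,0.01,0.23],[0,0,0]],[[-0.1695,0.01,0.235],[0,0,0]],[[-0.1695,0.01,0.235],[0,0,0]],[[-0.1695,0.01,0.235],[0,0,0]]]}}

```text
time_s: 3.08
tcp_pos: [637.8, -307.8, 32.5]
orientation: [0.596, 0.727, 0.216, -0.264]
contact_force: [1.0, -0.3, 0.0]
grip_width: 0.998
```

Run:
```python
from h import *
st()
a=[snap(n,n+"2")[0] for n in("scene","wrist")]
m=np.zeros((600,800,3),np.uint8); m[:300,:400]=cv2.resize(a[0],(400,300)); m[300:,:400]=cv2.resize(a[1],(400,300))
m[:,400:]=cv2.resize(a[0][100:310,90:230],(400,600))
cv2.imwrite("pics/m2.png",m)
```

```text
3.08 [ 637.8 -307.8   32.5] zxy-euler [ 0.199  0.696 -0.   ] F [ 1.  -0.3  0. ] j [-0.68  1.03  1.18  0.42  1.5  -1.04]
```

View pics/m2.png

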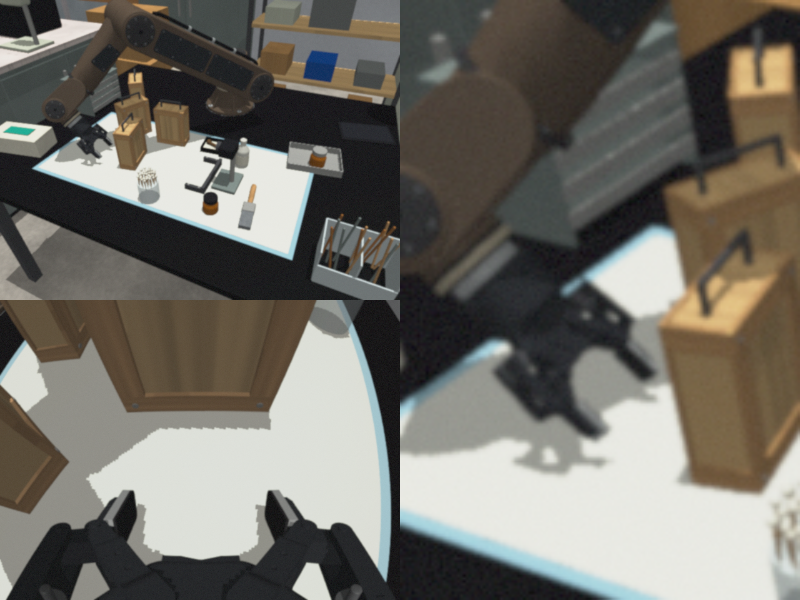

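The wrist view shows the fingers at (130, 270), centred on the crate base at (128..270, 410). A decoy crate corner is on the left at (68,460). I'll check its clearance and work out the push waypoints.

Run:
```python
from h import *
print("decoy corners",np.round(ray("wrist",[(109,257),(131,90),(48,338)]))[:,:2].tolist())
b=ray("wrist",[(205,176),(431,176)]); print("crate base",np.round(b)[:,:2].tolist())
# push path: TCP trails crate centre by D along its normal
D=32+14
st_=np.array([612,-188.5,.203]);en=np.array([589,112,.02])
o=manip.get_obs();p0=o["tcp_pos"];R=Ro.from_quat(o["orientation"])
for s in np.linspace(0,1,11):
    th=st_[2]+(en[2]-st_[2])*min(1,s/.85)
    y=st_[1]+(en[1]-st_[1])*s
    x=st_[0]+(en[0]-st_[0])*(1-(1-min(1,s/.85))**2)
    n=np.array([-np.sin(th),np.cos(th)]);t=np.array([x,y])-D*n
    print(round(s,1),np.round(t,0),round(th,3),rel((*t,30),th,p0=p0,R=R))
```

```text
decoy corners [[511.0, -290.0], [464.0, -164.0], [486.0, -347.0]]
crate base [[554.0, -229.0], [683.0, -204.0]]
0.0 [ 621. -234.] 0.203 ([0.0567, -0.0017, 0.051], [0.004, 0.004, -0.003])
0.1 [ 615. -204.] 0.181 ([0.0801, -0.0017, 0.0706], [-0.01, 0.004, 0.013])
0.2 [ 610. -174.] 0.16 ([0.1034, -0.0012, 0.09], [-0.024, 0.004, 0.03])
0.3 [ 605. -144.] 0.138 ([0.1266, 0.0, 0.1094], [-0.038, 0.004, 0.046])
0.4 [ 601. -114.] 0.117 ([0.1498, 0.0018, 0.1287], [-0.052, 0.004, 0.063])
0.5 [597. -84.] 0.095 ([0.1729, 0.0043, 0.148], [-0.066, 0.004, 0.079])
0.6 [594. -54.] 0.074 ([0.1959, 0.0073, 0.1672], [-0.079, 0.004, 0.096])
0.7 [592. -24.] 0.052 ([0.2188, 0.011, 0.1863], [-0.093, 0.004, 0.112])
0.8 [590.   6.] 0.031 ([0.2416, 0.0153, 0.2054], [-0.107, 0.004, 0.129])
0.9 [590.  36.] 0.02 ([0.2643, 0.0207, 0.2243], [-0.114, 0.004, 0.137])
1.0 [590.  66.] 0.02 ([0.2869, 0.0266, 0.2432], [-0.114, 0.004, 0.137])
```

Request:
{"fn": "step_arm", "kwargs": {"motion": [[[0.008,0,0.008],[0,0,0]],[[0.016,0,0.015],[0,0,0]],[[0.024,0,0.022],[0,0,0]],[[0.032,-0.001,0.029],[0,0,0]],[[0.038,-0.001,0.035],[0,0,0]],[[0.043,-0.001,0.039],[0,0,0]],[[0.047,-0.001,0.043],[0,0,0]],[[0.05,-0.002,0.046],[0,0,0]],[[0.053,-0.002,0.048],[0,0,0]],[[0.056,-0.002,0.051],[0,0,0]],[[0.059,-0.002,0.053],[0,0,0]],[[0.062,-0.002,0.055],[0,0,0]],[[0.065,-0.002,0.058],[0,0,0]],[[0.068,-0.002,0.06],[0,0,0]]]}}

```text
time_s: 4.35
tcp_pos: [617.9, -220.2, 28.8]
orientation: [0.596, 0.727, 0.216, -0.263]
contact_force: [1.7, -6.8, -3.7]
grip_width: 0.999
```

Run:
```python
from h import *
st()
a=[snap(n,n+"3")[0] for n in("scene","wrist")]
m=np.zeros((600,800,3),np.uint8); m[:,400:]=cv2.resize(a[0][100:310,130:270],(400,600)); m[300:,:400]=cv2.resize(a[1],(400,300))
cv2.imwrite("pics/m3.png",m)
```

```text
4.35 [ 617.9 -220.2   28.8] zxy-euler [ 0.198  0.694 -0.   ] F [ 1.7 -6.8 -3.7] j [-0.61  0.96  1.39  0.47  1.35 -1.04]
```

View pics/m3.png

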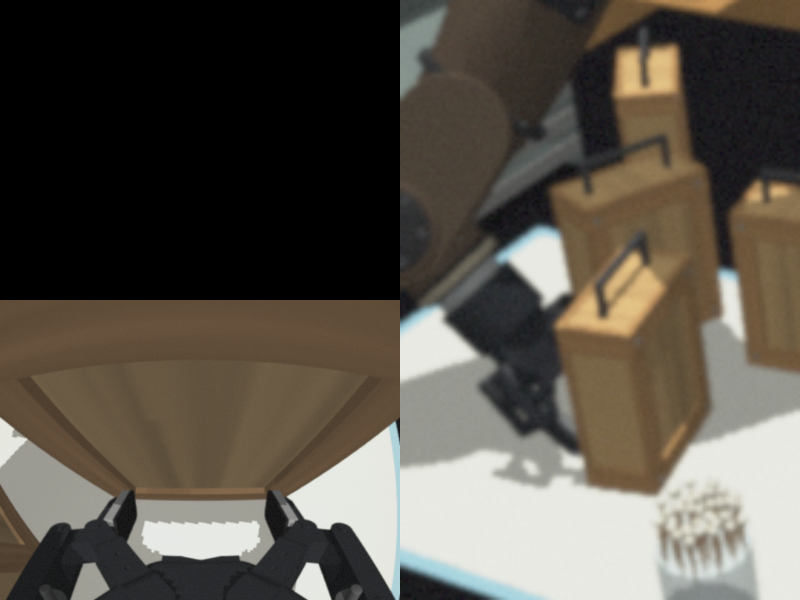

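Both fingertips are on the face near the base. The crate is still upright and the push force is about 7 N. I'll compute the curved push from here.

```bash
cat > plan.py <<'E'
from h import *
import sys
def plan(c,th,th1,L,n,Lr,z=30,D=48,tilt=.7):
    o=manip.get_obs();p0=o["tcp_pos"];R=Ro.from_quat(o["orientation"]);c=np.array(c,float);a=th;d=L/n
    for i in range(n):
        a=max(th1,a-(th-th1)*d/Lr) if th>th1 else min(th1,a-(th-th1)*d/Lr); nn=np.array([-np.sin(a),np.cos(a)]);c=c+d*nn
        print(i,np.round(c,1),round(a,3),*rel((*(c-D*nn),z),a,tilt,p0,R))
E
python3 -c "
from plan import *
plan((608.4,-173),.198,.02,140,7,170)"
```

```text
0 [ 604.9 -153.3] 0.177 [0.0158, -0.0006, 0.0116] [-0.014, 0.005, 0.016]
1 [ 601.8 -133.6] 0.156 [0.0312, -0.0008, 0.0244] [-0.027, 0.005, 0.032]
2 [ 599.1 -113.7] 0.135 [0.0466, -0.0006, 0.0373] [-0.04, 0.005, 0.048]
3 [596.8 -93.9] 0.114 [0.0619, 0.0001, 0.0501] [-0.054, 0.005, 0.064]
4 [594.9 -74. ] 0.093 [0.0773, 0.0012, 0.0629] [-0.067, 0.005, 0.08]
5 [593.5 -54. ] 0.072 [0.0926, 0.0027, 0.0756] [-0.081, 0.005, 0.096]
6 [592.5 -34. ] 0.051 [0.1079, 0.0046, 0.0884] [-0.094, 0.005, 0.112]
```

Request:
{"fn": "step_arm", "kwargs": {"motion": [[[0.0053,0,0.0037],[-0.005,0,0.005]],[[0.0105,0,0.0078],[-0.009,0,0.011]],[[0.0158,-0.0005,0.0118],[-0.014,0,0.016]],[[0.021,-0.0005,0.016],[-0.018,0,0.021]],[[0.026,-0.001,0.02],[-0.023,0,0.027]],[[0.0312,-0.001,0.0244],[-0.027,0,0.032]],[[0.0363,-0.001,0.0287],[-0.031,0,0.037]],[[0.0415,-0.001,0.033],[-0.036,0,0.043]],[[0.0466,-0.0005,0.0373],[-0.04,0,0.048]],[[0.0517,0,0.0416],[-0.045,0,0.053]],[[0.0568,0,0.0458],[-0.05,0,0.059]],[[0.0619,0,0.0501],[-0.054,0,0.064]],[[0.067,0.0005,0.0544],[-0.058,0,0.069]],[[0.0722,0.001,0.0586],[-0.063,0,0.075]],[[0.0773,0.001,0.0629],[-0.067,0,0.08]],[[0.0824,0.0015,0.0671],[-0.072,0,0.085]],[[0.0875,0.002,0.0714],[-0.076,0,0.091]],[[0.0926,0.0025,0.0756],[-0.081,0,0.096]],[[0.0977,0.0035,0.0799],[-0.085,0,0.101]],[[0.1,0.0035,0.082],[-0.087,0,0.103]]]}}

```text
time_s: 6.12
tcp_pos: [595.8, -92.0, 30.1]
orientation: [0.644, 0.685, 0.233, -0.248]
contact_force: [0.5, -7.7, -3.6]
grip_width: 0.999
```

Run:
```python
from h import *
st()
a,_=snap("scene","scene4");b,_=snap("side","side4")
m=np.zeros((600,800,3),np.uint8); m[:,:600]=cv2.resize(a[140:320,190:370],(600,600)); m[:200,600:]=cv2.resize(b[60:300,220:460],(200,200))
cv2.imwrite("pics/m4.png",m)
```

```text
6.12 [595.8 -92.   30.1] zxy-euler [ 0.063  0.695 -0.001] F [ 0.5 -7.7 -3.6] j [-0.48  0.87  1.66  0.66  1.11 -1.  ]
```

View pics/m4.png

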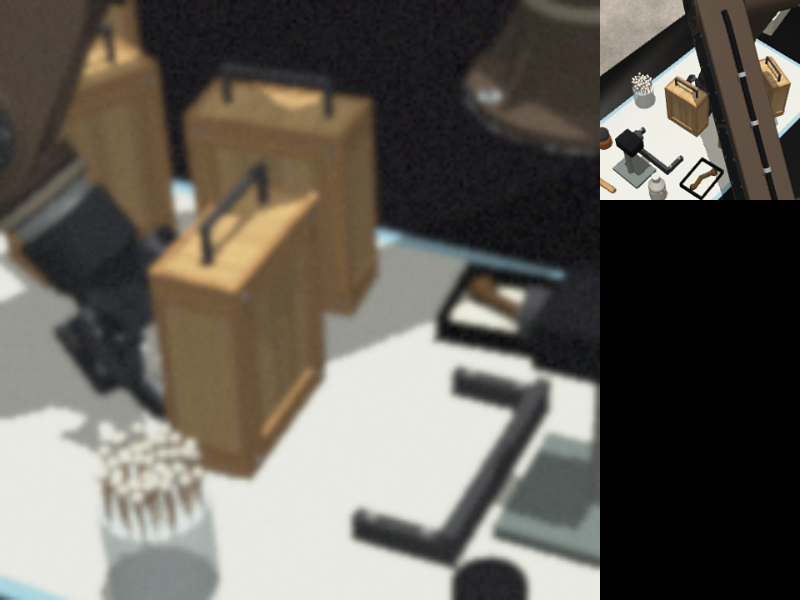

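The crate is upright and most of the way squared up. The corners I need in this view are top (150,270), (243,298), (322,195) and base (255,476), (323,376).

Run:
```python
from h import *
f=lambda p,z:np.round(ray("scene",np.array(p)*.3+[190,140],z),1)[:,:2]
t=f([(150,270),(243,298),(322,195)],165);b=f([(255,476),(323,376)],0)
print(t.tolist(),b.tolist(),"centre",(t[0]+t[2])/2,"yaw",np.arctan2(*(t[1]-t[2])[::-1]),np.arctan2(*(b[0]-b[1])[::-1]))
print("guide ends",f([(353,512),(365,508)],22).tolist(),f([(453,371),(465,366)],22).tolist(),"stop",f([(352,535),(448,565)],0).tolist())
```

```text
[[657.2, -76.0], [661.0, -2.8], [527.0, -16.0]] [[649.8, -15.5], [526.4, -25.9]] centre [592.1 -46. ] yaw 0.09819067544141154 0.08408007281431944
guide ends [[677.0, 77.8], [670.2, 83.5]] [[507.0, 75.4], [497.7, 81.1]] stop [[676.7, 75.8], [677.0, 147.8]]
```

```bash
python3 -c "
from plan import *
plan((592.5,-44.5),.063,.02,140,7,60,z=30)"
```

```text
0 [591.5 -24.5] 0.049 [0.015, -0.0007, 0.0126] [-0.009, 0.005, 0.011]
1 [590.8  -4.5] 0.034 [0.0304, -0.0008, 0.0254] [-0.018, 0.005, 0.022]
2 [590.4  15.5] 0.02 [0.0457, -0.0006, 0.0383] [-0.027, 0.005, 0.033]
3 [590.   35.5] 0.02 [0.0611, 0.0003, 0.0511] [-0.027, 0.005, 0.033]
4 [589.6  55.5] 0.02 [0.0764, 0.0011, 0.0639] [-0.027, 0.005, 0.033]
5 [589.2  75.4] 0.02 [0.0918, 0.002, 0.0767] [-0.027, 0.005, 0.033]
6 [588.8  95.4] 0.02 [0.1071, 0.0028, 0.0895] [-0.027, 0.005, 0.033]
```

Request:
{"fn": "step_arm", "kwargs": {"motion": [[[0.005,0,0.0042],[-0.003,0,0.004]],[[0.01,-0.0005,0.0084],[-0.006,0,0.007]],[[0.015,-0.0005,0.0126],[-0.009,0,0.011]],[[0.02,-0.0005,0.0168],[-0.012,0,0.015]],[[0.025,-0.0005,0.021],[-0.015,0,0.018]],[[0.0304,-0.001,0.0254],[-0.018,0,0.022]],[[0.0355,-0.0005,0.0297],[-0.021,0,0.026]],[[0.0406,-0.0005,0.034],[-0.024,0,0.029]],[[0.0457,-0.0005,0.0383],[-0.027,0,0.033]],[[0.0508,0,0.0426],[-0.027,0,0.033]],[[0.056,0,0.0468],[-0.027,0,0.033]],[[0.0611,0.0005,0.0511],[-0.027,0,0.033]],[[0.0662,0.0005,0.0554],[-0.027,0,0.033]],[[0.0713,0.001,0.0596],[-0.027,0,0.033]],[[0.0764,0.001,0.0639],[-0.027,0,0.033]],[[0.0815,0.0015,0.0682],[-0.027,0,0.033]],[[0.0866,0.0015,0.0724],[-0.027,0,0.033]],[[0.0918,0.002,0.0767],[-0.027,0,0.033]],[[0.0968,0.002,0.081],[-0.027,0,0.033]],[[0.1,0.0025,0.0836],[-0.027,0,0.033]]]}}

```text
time_s: 7.88
tcp_pos: [590.0, 38.2, 30.2]
orientation: [0.658, 0.672, 0.238, -0.243]
contact_force: [0.5, -8.1, -3.4]
grip_width: 1.0
```

Run:
```python
from h import *
st()
a,_=snap("scene","scene5");b,_=snap("side","side5")
m=np.zeros((600,800,3),np.uint8); m[:,:600]=cv2.resize(a[170:320,230:380],(600,600)); m[:200,600:]=cv2.resize(b[60:300,220:460],(200,200))
cv2.imwrite("pics/m5.png",m)
plan=__import__("plan").plan
p=manip.get_obs()["tcp_pos"]; plan((p[0]-1,p[1]+48),.02,.02,36,9,60)
```

```text
7.88 [590.   38.2  30.2] zxy-euler [ 0.02   0.695 -0.   ] F [ 0.5 -8.1 -3.4] j [-0.3   0.84  1.79  0.83  0.96 -0.97]
0 [588.9  90.6] 0.02 [0.0029, -0.0, 0.0028] [-0.001, 0.004, 0.0]
1 [588.8  94.6] 0.02 [0.0059, -0.0, 0.0054] [-0.001, 0.004, 0.0]
2 [588.7  98.6] 0.02 [0.009, -0.0, 0.008] [-0.001, 0.004, 0.0]
3 [588.6 102.6] 0.02 [0.0121, -0.0, 0.0105] [-0.001, 0.004, 0.0]
4 [588.6 106.6] 0.02 [0.0151, -0.0, 0.0131] [-0.001, 0.004, 0.0]
5 [588.5 110.6] 0.02 [0.0182, -0.0, 0.0157] [-0.001, 0.004, 0.0]
6 [588.4 114.6] 0.02 [0.0213, -0.0, 0.0182] [-0.001, 0.004, 0.0]
7 [588.3 118.6] 0.02 [0.0243, -0.0, 0.0208] [-0.001, 0.004, 0.0]
8 [588.2 122.6] 0.02 [0.0274, -0.0, 0.0234] [-0.001, 0.004, 0.0]
```

View pics/m5.png

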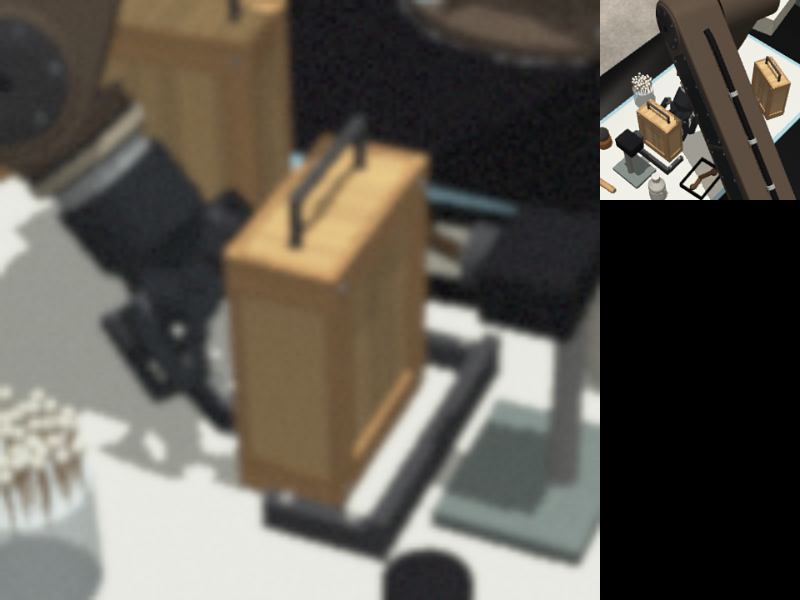

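The crate is between the guide bars with its leading face about 25 mm short of the stop. I'll close the gap slowly.

Request:
{"fn": "step_arm", "kwargs": {"motion": [[[0.003,0,0.0026],[0,0,0]],[[0.006,0,0.005],[0,0,0]],[[0.009,0,0.0076],[0,0,0]],[[0.0115,0,0.0097],[0,0,0]],[[0.0125,0,0.0106],[0,0,0]],[[0.0135,0,0.0114],[0,0,0]],[[0.0135,0,0.0114],[0,0,0]]]}}

```text
time_s: 8.57
tcp_pos: [589.8, 55.6, 30.4]
orientation: [0.658, 0.671, 0.239, -0.243]
contact_force: [1.1, -6.1, -1.2]
grip_width: 1.0
```

Request:
{"fn": "step_arm", "kwargs": {"motion": [[[0.0006,0,0.0005],[0,0,0]],[[0.0012,0,0.001],[0,0,0]],[[0.0015,0,0.0013],[0,0,0]],[[0.0015,0,0.0013],[0,0,0]]]}}

```text
time_s: 8.9
tcp_pos: [589.8, 57.3, 30.3]
orientation: [0.658, 0.671, 0.239, -0.243]
contact_force: [0.5, -8.3, -1.3]
grip_width: 1.001
```

Request:
{"fn": "step_arm", "kwargs": {"motion": [[[0.0006,0,0.0005],[0,0,0]],[[0.0012,0,0.001],[0,0,0]],[[0.0015,0,0.0013],[0,0,0]],[[0.0015,0,0.0013],[0,0,0]]]}}

```text
time_s: 9.23
tcp_pos: [589.8, 59.3, 30.3]
orientation: [0.658, 0.671, 0.239, -0.243]
contact_force: [0.7, -7.9, -0.0]
grip_width: 1.001
```

Still sliding at about 8 N, so I'll continue in 2 mm steps and watch for the force to rise.

Request:
{"fn": "step_arm", "kwargs": {"motion": [[[0.0006,0,0.0005],[0,0,0]],[[0.0012,0,0.001],[0,0,0]],[[0.0015,0,0.0013],[0,0,0]],[[0.0015,0,0.0013],[0,0,0]]]}}

```text
time_s: 9.57
tcp_pos: [589.8, 61.3, 30.3]
orientation: [0.658, 0.671, 0.239, -0.243]
contact_force: [0.7, -9.0, -0.9]
grip_width: 1.0
```

Request:
{"fn": "step_arm", "kwargs": {"motion": [[[0.0006,0,0.0005],[0,0,0]],[[0.0012,0,0.001],[0,0,0]],[[0.0012,0,0.001],[0,0,0]]]}}

```text
time_s: 9.82
tcp_pos: [589.7, 62.9, 30.3]
orientation: [0.658, 0.671, 0.239, -0.243]
contact_force: [0.6, -8.0, -0.5]
grip_width: 1.0
```

Request:
{"fn": "step_arm", "kwargs": {"motion": [[[0.0006,0,0.0005],[0,0,0]],[[0.0012,0,0.001],[0,0,0]],[[0.0012,0,0.001],[0,0,0]]]}}

```text
time_s: 10.07
tcp_pos: [589.7, 64.4, 30.3]
orientation: [0.658, 0.671, 0.239, -0.243]
contact_force: [0.7, -8.6, -0.7]
grip_width: 0.997
```

Run:
```python
from h import *
st()
a,_=snap("scene","scene6")
cv2.imwrite("pics/m6.png",cv2.resize(a[190:320,260:390],(600,600),interpolation=cv2.INTER_CUBIC))
```

```text
10.07 [589.7  64.4  30.3] zxy-euler [ 0.02   0.696 -0.001] F [ 0.7 -8.6 -0.7] j [-0.26  0.83  1.8   0.87  0.94 -0.96]
```

View pics/m6.png

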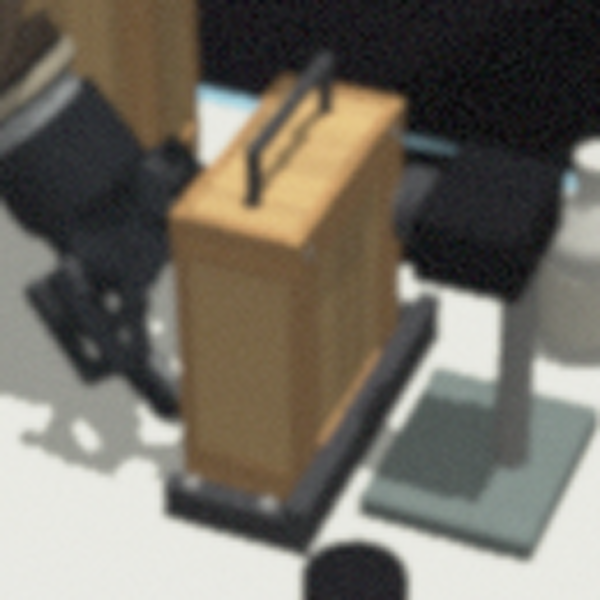

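The scene view shows the crate upright between the bars and nearly against the stop, with its face edge at about (320..395, 440..350). I'll keep going until the stop reacts.

Request:
{"fn": "step_arm", "kwargs": {"motion": [[[0.0006,0,0.0005],[0,0,0]],[[0.0012,0,0.001],[0,0,0]],[[0.0012,0,0.001],[0,0,0]]]}}

```text
time_s: 10.37
tcp_pos: [589.7, 65.7, 30.3]
orientation: [0.658, 0.671, 0.239, -0.243]
contact_force: [0.1, -9.6, -0.8]
grip_width: 0.999
```

Request:
{"fn": "step_arm", "kwargs": {"motion": [[[0.0006,0,0.0005],[0,0,0]],[[0.0012,0,0.001],[0,0,0]],[[0.0012,0,0.001],[0,0,0]]]}}

```text
time_s: 10.62
tcp_pos: [589.7, 65.9, 30.3]
orientation: [0.658, 0.672, 0.238, -0.242]
contact_force: [-2.8, -22.3, 2.2]
grip_width: 0.996
```

The stop has reacted: 22 N, with the TCP stalled at y = 65.9. One gentle extra millimetre should seat it square.

Request:
{"fn": "step_arm", "kwargs": {"motion": [[[0.0004,0,0.0003],[0,0,0]],[[0.0006,0,0.0005],[0,0,0]],[[0.0006,0,0.0005],[0,0,0]]]}}

```text
time_s: 10.87
tcp_pos: [589.8, 66.0, 30.3]
orientation: [0.659, 0.672, 0.238, -0.242]
contact_force: [-4.6, -29.0, 5.1]
grip_width: 1.003
```

Run:
```python
from h import *
st(); o=manip.get_obs(); print(np.round(o["ft_torque"],2))
p=o["tcp_pos"]
print(rel((p[0]+1,p[1]-60,32),.02),rel((p[0]+1,p[1]-100,250),.02))
```

```text
10.87 [589.8  66.   30.3] zxy-euler [ 0.02   0.693 -0.002] F [ -4.6 -29.    5.1] j [-0.25  0.83  1.8   0.87  0.94 -0.96]
[-3.15  0.82  0.78]
([-0.0451, -0.0001, -0.0396], [0.002, 0.007, 0.0]) ([0.0633, -0.0005, -0.2329], [0.002, 0.007, 0.0])
```

Firmly seated: 29 N with no further travel. Now I'll back straight off and rise clear.

Request:
{"fn": "step_arm", "kwargs": {"motion": [[[-0.0035,0,-0.003],[0,0,0]],[[-0.0075,0,-0.0065],[0,0,0]],[[-0.015,0,-0.013],[0,0,0]],[[-0.025,0,-0.022],[0,0,0]],[[-0.035,0,-0.031],[0,0,0]],[[-0.045,0,-0.0395],[0,0,0]],[[-0.048,0,-0.055],[0,0,0]],[[-0.046,0,-0.075],[0,0,0]],[[-0.035,0,-0.1],[0,0,0]],[[-0.02,0,-0.125],[0,0,0]],[[-0.005,0,-0.15],[0,0,0]],[[0.01,0,-0.175],[0,0,0]],[[0.027,0,-0.195],[0,0,0]],[[0.045,0,-0.215],[0,0,0]],[[0.063,0,-0.233],[0,0,0]],[[0.063,0,-0.233],[0,0,0]],[[0.063,0,-0.233],[0,0,0]]]}}

```text
time_s: 12.28
tcp_pos: [591.4, -32.7, 251.1]
orientation: [0.658, 0.672, 0.239, -0.243]
contact_force: [0.0, -0.4, -0.2]
grip_width: 0.999
```

Run:
```python
from h import *
st()
a,_=snap("scene","scene7");w,_=snap("wrist","wrist7")
m=np.zeros((600,800,3),np.uint8); m[:400,:400]=cv2.resize(a[190:320,260:390],(400,400),interpolation=cv2.INTER_CUBIC); m[:300,400:]=cv2.resize(a,(400,300))
m[300:,400:]=cv2.resize(w,(400,300))
cv2.imwrite("pics/m7.png",m)
```

```text
12.28 [591.4 -32.7 251.1] zxy-euler [ 0.022  0.696 -0.002] F [ 0.  -0.4 -0.2] j [-0.41  0.54  1.63  0.64  1.36 -0.69]
```

View pics/m7.png

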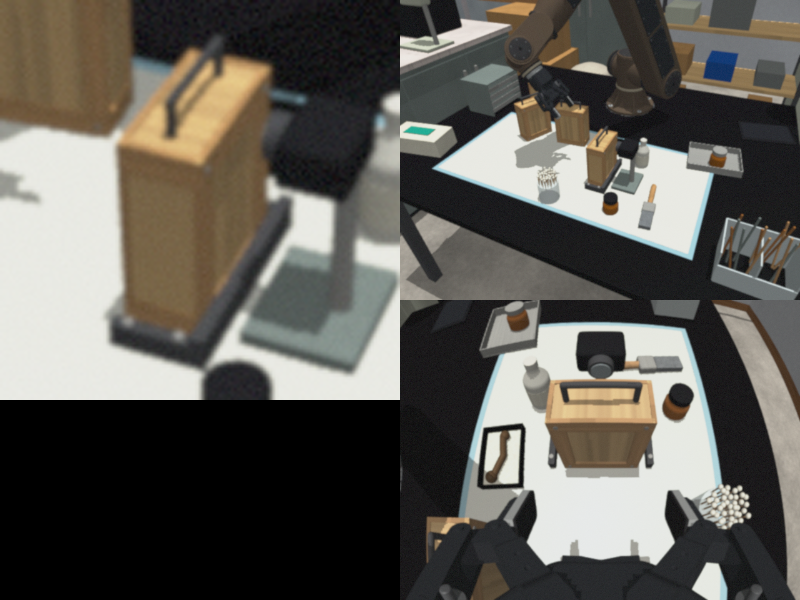

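The crate stands upright in the dock. Its rear base edge is at (566..641, 466), level with the guide-bar ends at (552,467) and (650,466). The bystanders appear not to have moved. One numeric check on the wrist picture comes before I hand in.

Run:
```python
from h import *
f=lambda p,z:np.round(ray("wrist",(np.array(p)-[400,300])*1.6,z),1)[:,:2]
b=f([(566,466.5),(642,466.5)],0);t=f([(546,423),(656,423),(653,381),(549,381)],165);g=f([(549,467.5),(555,467.5),(647,467),(653,467)],0)
ang=lambda a,b:round(float(np.arctan2(*(b-a)[::-1])),3)
print("base",b.tolist(),ang(*b),"top",t.tolist(),ang(t[0],t[1]),ang(t[3],t[2]),"mean",t.mean(0),"guide ends",g.tolist())
w=cv2.imread("pics/wrist7.png");cv2.imwrite("pics/w7.png",cv2.resize(w[110:290,210:430],(733,600),interpolation=cv2.INTER_CUBIC))
```

```text
base [[526.3, 77.6], [663.3, 80.2]] 0.019 top [[526.2, 74.7], [652.6, 77.1], [655.1, 139.7], [521.4, 137.1]] 0.019 0.019 mean [588.825 107.15 ] guide ends [[495.0, 74.8], [506.2, 75.2], [672.5, 79.4], [683.6, 79.5]]
```

View pics/w7.png

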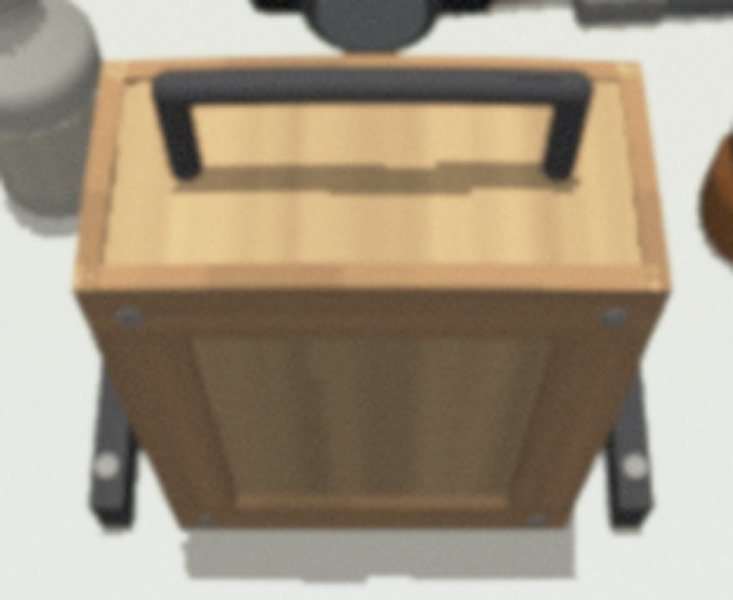

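```bash
python3 -c "
from bench import manip; print(manip.get_obs()['contact_force']); print(manip.finish_job())"
```

```text
[ 0.3491615  -0.03215286 -0.41375045]
the job is handed in; nothing more can be done
None
```

I slid the far crate about 300 mm into the dock and it now stands against the end stop. I pushed with both open fingertips about 30 mm above the bench, with the tool tilted so its body stayed off the crate, and turned the crate from 0.2 to 0.02 rad on the way. The job was handed in after about 12 s of the 54 s allowed, and it reports no verdict.

What the last checks showed:
- **Home:** the push force was 7–10 N while sliding. It rose to 22 N and then 29 N at the stop with no further travel.
- **Fit:** the last wrist picture shows the crate upright, with its rear base edge level with the guide-bar ends. Its yaw measures 0.019 rad against about 0.02 for the dock, and it is centred to within a few millimetres.
- **Position scatter:** measured y was about 107 mm from the crate's top corners and about 111 mm from its base edge, against about 110 mm for the dock. That is within measuring error, so I took the force rise at the stop as the deciding sign.
- **Clearance:** the arm was well clear with no contact force. By eye the bystanders had not moved, but I did not measure them again.

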